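# Clip the sealing lid onto a loaded centrifuge bucket

## Robot

A 6-joint arm with a two-finger parallel gripper is mounted at the origin on the work surface. World frame = base frame: x ahead of the robot, y to its left, z up, the work surface at z = 0. Lengths are in m, angles in rad, forces in N, time in s.
With the tool pointing down it reaches from about 0.375 to 0.9 m from the base axis. Payload 3.1 kg.
Tool frame: the origin (TCP) lies on the front face of the gripper's body, between the roots of the fingers; the fingertips stand 73 mm ahead of it and the grasp point (between the pads) lies ahead of it (r.grip_depth is the z of the grasp point in the tool frame, in m); z points along the fingers, y is the direction in which the jaws open and shut (so a half turn about z gives the same grasp; the last joint's range is limited). The gripper opens to 85 mm and grips with 20 to 120 N. Pads are 22 mm wide; open, the fingers measure 114 mm over their backs; the gripper's body (76 mm by 85 mm) begins 54 mm behind the grasp point. The pads swing forward as they close: fully open they stand 13 mm farther back than shut.
Start: joints at [-1.383, 0.527, 1.433, -0, 1.181, -0.178], TCP at [0.224, -0.584, 0.304] pointing down, gripper open.
Joint ranges: [-3.08, 3.08], [-0.75, 2.2], [0.22, 2.44], [-1.43, 4.57], [0, 2.65], [-2.85, 2.85]. Speed limits (rad/s): [2.79, 2.79, 3.14, 3.14, 3.14, 3.14].

## Interface

Orientations are given as a unit quaternion [x, y, z, w].
In Python, from workcell import r gives the robot as it stands. The module is installed in compiled form; this text tells all that it offers. Calls block until the motion is done:
- r.move_ptp(position, orientation): joint-space move of the TCP to a pose.
- r.movel(position, v=0.15, rotation=None, f_stop=None): straight line of the TCP; rotation=None keeps the orientation; v is the mean speed in m/s. With f_stop (N) it stops when the force on the tool has changed by that much, and returns True; else False.
- r.move_joints(angles): joint-space move.
- r.open() and r.gripper_close(effort=None): open the fingers fully, or close them until they stop; effort is the grip in N (None keeps the last).
- r.wait(seconds).
- r.ik(position, orientation): joint angles nearest the present ones, or None.
- r.read_camera(name): name is "scene" or "top" or "wrist"; returns the picture (400x640x3 uint8, blue, green, red); there is no depth.
- r.camera_info(name): a dict with "K" (3x3 intrinsics, pixels), "k1" (the pictures are not rectified: a ray, as slopes to the right and down, at radius r is drawn at 1 + k1 r^2 times it, then the intrinsics apply), "camera_from_world" (4x4, takes a point from world to camera coordinates). Camera axes: x right, y down, z forward; pixel columns grow to the right and rows downward; lengths in m; the calibration is good to about 2 mm. A picture is of the moment at which its call begins: read the wrist's pose just before it. camera_info takes no time and is no camera call; for the wrist camera it gives the pose at the moment of the call.
A pose or a line that the arm cannot do raises r.IKError and nothing moves.
- r.finish_job(): hands the job in, once; it reports no verdict.
Readings, each from a call of its own:
- r.read_time_s(): time.
- r.read_joints(): joint angles.
- r.read_qvel(): joint speeds.
- r.read_effort(): joint torques, N m.
- r.read_tool_pos(): TCP position.
- r.read_eef_rot(): TCP orientation.
- r.read_force(): force on the tool from outside, world axes, zero at the start.
- r.read_wrist_torque(): the same for the moment, N m.
- r.read_width(): finger opening in m.
Only numpy, scipy, OpenCV 4.12 (cv2) and the standard library are available. Lean on these libraries where they do the work, as an engineer would, in place of code of your own. Each camera call takes 0.05 s, during which the arm holds its last target. There are 200 camera calls.

## Task

The open centrifuge bucket is loaded and must be sealed before its run: pick up its lid, set it squarely on the bucket's mouth and press it straight down until both clip arms have snapped under the rim. Press firmly but with feeling, as the lid is brittle and must not be forced, then let go; keep the bucket standing where it is on its mat, and leave the closed bucket, the tube rack and the bottle alone.

Things in the scene. Friction and masses are not known exactly. Their poses are not given: they have to be found in the camera images.
- bucket: open aluminium centrifuge bucket, loose, 0.7 to 0.9 kg, on the mat, two capped tubes showing in its mouth. Body 70 (x) by 84 (y) mm, mouth 62 by 76; a flange 80 by 94 mm, 6 mm deep, rings its top. Origin: centre of its underside; z up, y along the longer side. Its +y and -y ends are alike: the lid fits either way round. The bosses on the x sides only hang it in the rotor
- rim (a point): centre of the bucket's mouth, level with the flange's top, 134 mm above the bucket's origin; axes as the bucket's. Clipped, the lid's underside rests about 1.5 mm above this height, held up by its seal; the hooks snap in when it is pressed to about 0.6 mm above, and it stops dead at 0
- lid: grey plastic lid, 0.16 kg, lying right way up on the bench on its clip arms. Plate 84 (x) by 96 (y) by 7 mm. Origin: centre of the plate's flat underside (22 mm above the bench at first); z up, y from clip to clip. Below, a tapered collar, 59 by 73 mm at its top, reaches 13 mm down and enters the mouth with 1.5 mm spare all round; outside it a springy rubber seal 3 mm thick, 6 N per mm
- grip_top (a point): middle of the top of the lid's grip bar, 33 mm above the lid's origin; axes as the lid's. The bar is 16 (x) by 44 (y) mm and stands 22 mm above the lid's raised middle, which is 11 mm above the origin. Pressed askew, one clip may snap alone and the lid sits tilted, its other end up to 10 mm high
- nose_a (a point): tip of the hook on the black sprung clip arm at the lid's +y end: 44.6 mm from the lid's middle, 7.5 mm below its underside; moves with the arm. Arms: 26 mm wide, from 26 mm above to 22 mm below the underside, 106 mm over both (tabs 114), lower ends sloped as lead-ins. Clipped, the tip lies just under the flange, 6 mm below the rim
- nose_b (a point): the same at the lid's -y end. Tips 89 mm apart when closed, 94 mm riding over the flange. The arms meet the flange with the lid's underside 16.5 mm above the rim; held level, it resists with up to 6 N while they spread (to 7 mm above), 2 to 4 N on to 3 mm, then the seal adds up to 17 to 20 N in all until both snap. Pressing with over 30 N may crack it
- mat: flat black rubber mat 160 (x) by 180 (y) by 4 mm, fixed to the steel bench, under the bucket; origin: centre of its underside
- closed_bucket: bystander: an identical bucket already closed with its lid, 84 by 114 mm, 169 mm tall; origin: centre of its underside
- tube_rack: bystander: white rack 105 (x) by 205 (y) mm with capped tubes, 118 mm tall; origin: centre of its underside
- media_bottle: bystander: clear bottle, 72 mm in diameter, 170 mm tall; origin: centre of its underside
Not all that is in view belongs to the job. Of the things like the lid, leave any that is pink; of the rest the larger one is meant.

How it is judged:
On the way:
1. the lid sits square over the bucket's mouth, clip arms astride the rim (horizontal distance between lid and rim below 0.005 m and z of lid in the frame of bucket below 0.149 m and angle between the x axis of lid and the x axis of bucket, either way round below 0.1 rad), for 0.1 s.
At the end, for the whole second after the job is handed in: both hooks are caught under the flange (tips at least 5.5 mm below the rim and no more than 91.5 mm apart), the lid is within 4 mm of the middle of the mouth and at rest, and the bucket stands upright (within 0.05 rad) on its mat (z of each of nose_a, nose_b in the frame of bucket below 0.1285 m and horizontal distance between nose_a and nose_b below 0.0915 m and horizontal distance between lid and rim below 0.004 m and angle between bucket's own z axis and vertical below 0.05 rad and z of bucket in the frame of mat below 0.008 m and linear speed of lid below 0.02 m/s); the robot touches nothing.
It fails at once if the lid is forced: the bucket, weighing about 9 N with its lid, is pressed onto its mat with more than 42 N (contact force between bucket and mat above 42 N).
It fails at once if the bucket is knocked over or shoved off (angle between bucket's own z axis and vertical above 0.2 rad or distance of bucket from where it was at the start of the episode above 0.04 m).
It fails at once if a bystander is disturbed (distance of any of closed_bucket, tube_rack, media_bottle from where it was at the start of the episode above 0.03 m).
It also fails if it takes over 56 s, if anything falls off the work surface, if the arm or the gripper's body presses on something with over 40 N, if the wrist force passes 120 N, or if a joint passes its speed limit or range.

## Working session

There is one attempt and no reset: what is moved stays moved. The work goes in short steps, each a Python script; the robot and the scene stay as the last script left them, time stands still between calls to the robot, and variables do not carry over. Pictures are saved under pics/ and viewed, about 8 in all and at most 12, crops included, and the job is handed in when it is done.

```bash
mkdir -p pics
cat > h.py <<'E'
import numpy as np, cv2
from workcell import r
def ray(info,uv):
    K=np.array(info["K"]);T=np.array(info["camera_from_world"]);k=info["k1"]
    d=np.linalg.inv(K)@[uv[0],uv[1],1.];d=d[:2];s=d.copy()
    for _ in range(20): s=d/(1+k*(s@s))
    R=T[:3,:3];return -R.T@T[:3,3], R.T@np.array([s[0],s[1],1.])
def plane(info,uv,z):
    o,d=ray(info,uv);return o+d*(z-o[2])/d[2]
def proj(info,p):
    T=np.array(info["camera_from_world"]);q=T[:3,:3]@p+T[:3,3];s=q[:2]/q[2]
    s=s*(1+info["k1"]*(s@s));K=np.array(info["K"]);return (K@[s[0],s[1],1])[:2]
E
python3 - <<'E'
from h import *
for n in("scene","top"):
    im=r.read_camera(n);cv2.imwrite(f"pics/{n}0.png",im);i=r.camera_info(n);print(n,np.round(np.array(i["K"]),1).tolist(),i["k1"],ray(i,(320,200)))
print(r.grip_depth,r.read_eef_rot(),r.read_time_s())
E
```

```text
scene [[388.0, 0.0, 319.4], [0.0, 388.0, 202.7], [0.0, 0.0, 1.0]] -0.01944100497615339 (array([1.17192441, 0.02670759, 0.91921511]), array([-0.62156201, -0.04713205, -0.781978  ]))
top [[483.0, 0.0, 320.8], [0.0, 483.0, 198.7], [0.0, 0.0, 1.0]] -0.02881543029977752 (array([ 0.25415821, -0.0185139 ,  1.59776147]), array([ 0.182066  , -0.00207678, -0.9832889 ]))
0.0539 [ 9.83321042e-01  1.81875667e-01  5.59864425e-06 -9.84477100e-04] 0.1
```

View pics/top0.png

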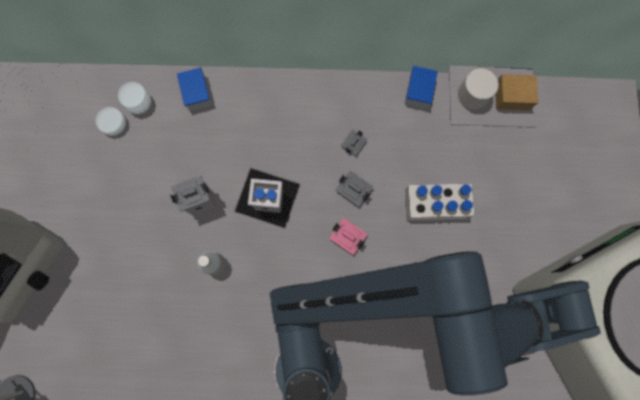

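View pics/scene0.png

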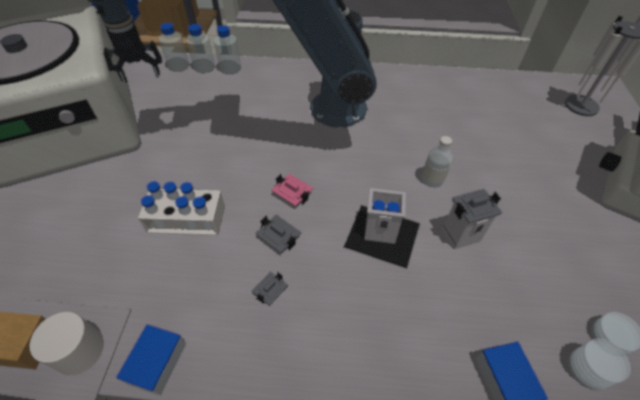

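The top view shows the large grey lid at (355,189), with the small grey one at (354,142) and the pink one at (349,237). The open bucket's mouth is at (265,194) and the closed bucket is at (190,194). I'll look closer with the wrist camera.

Run:
```python
from h import *
t=r.camera_info("top");s=r.camera_info("scene")
L=plane(t,(355,188),.033);B=plane(t,(265,194),.138)
print("lid",L,plane(s,(278,233),.033),"bucket",B,plane(s,(386,203),.138))
i=r.camera_info("wrist");print(np.round(i["K"],1).tolist(),i["k1"])
from scipy.spatial.transform import Rotation as R
Rt=R.from_quat(r.read_eef_rot()).as_matrix();T=np.array(i["camera_from_world"])
c=-T[:3,:3].T@T[:3,3];print("cam in tool",Rt.T@(c-r.read_tool_pos()),"axes",np.round(Rt.T@T[:3,:3].T,3).tolist())
q=[1,0,0,0]
off=R.from_quat(q).as_matrix()@(Rt.T@(c-r.read_tool_pos()))
def look(P,z,name):
    r.move_ptp([P[0]-off[0],P[1]-off[1],z],q); r.wait(.2)
    i=r.camera_info("wrist");im=r.read_camera("wrist");cv2.imwrite(f"pics/{name}.png",im)
    np.save(name+".npy",dict(i),allow_pickle=True);print(name,r.read_tool_pos(),proj(i,P),r.read_time_s())
look(L,.30,"wl")
look(B,.40,"wb")
a=cv2.imread("pics/wl.png");b=cv2.imread("pics/wb.png")
cv2.imwrite("pics/w.png",cv2.resize(np.vstack([a,b]),None,fx=.74,fy=.74,interpolation=cv2.INTER_AREA))
```

```text
lid [ 0.58751275 -0.1366549   0.033     ] [ 0.59266502 -0.13156465  0.033     ] bucket [0.53853799 0.14817773 0.138     ] [0.54587947 0.14895173 0.138     ]
[[301.4, 0.0, 322.7], [0.0, 301.4, 197.8], [0.0, 0.0, 1.0]] -0.03282013678189645
cam in tool [ 7.93212129e-02  7.03348575e-05 -7.01128223e-02] axes [[-0.0, -0.951, -0.31], [1.0, -0.0, -0.001], [0.0, -0.31, 0.951]]
wl [ 0.50813911 -0.13722903  0.29995611] [321.94288705  99.87796547] 2.2667
wb [0.45962172 0.1473298  0.39951159] [321.58308572 100.08123195] 3.6833
```

View pics/w.png

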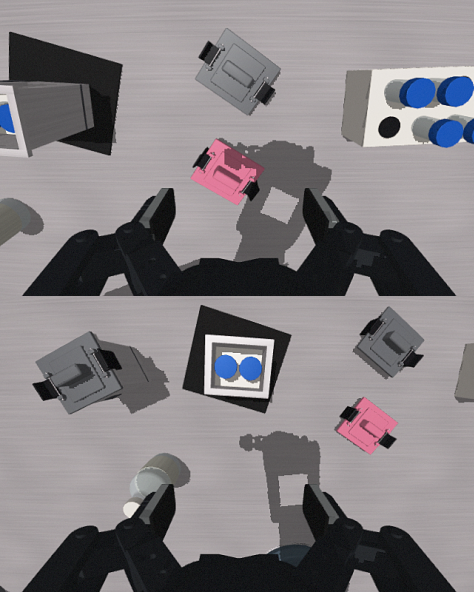

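The wrist view over the lid shows the grey lid near (320,97) in full-size pixels, with its clips running upper-left to lower-right. In the second view the bucket's white flange is near (323,98), almost square to the axes, with the mat turned. Next I'll segment both.

```bash
cat >> h.py <<'E'
def rect(info,mask,z,seed):
    n,lab,st,cen=cv2.connectedComponentsWithStats(mask.astype(np.uint8))
    k=min((k for k in range(1,n) if st[k,4]>300),key=lambda k:np.hypot(*(cen[k]-seed)))
    c=max(cv2.findContours((lab==k).astype(np.uint8),0,cv2.CHAIN_APPROX_NONE)[0],key=len)[:,0]
    h=cv2.convexHull(c)[:,0]
    P=np.array([plane(info,p,z)[:2] for p in h])
    (cx,cy),(w,hh),a=cv2.minAreaRect((P*1000).astype(np.float32))
    return np.array([cx,cy])/1000,(w,hh),a,st[k]
E
python3 - <<'E'
from h import *
i=np.load("wl.npy",allow_pickle=True).item();a=cv2.imread("pics/wl.png").astype(int)
mx=a.max(2);sat=mx-a.min(2)
print("lid px",a[97,300],a[70,320],"bench",a[30,200])
m=(mx>75)&(mx<142)&(sat<20);m[190:]=0
m=cv2.morphologyEx(m.astype(np.uint8),cv2.MORPH_OPEN,np.ones((5,5)))
print("plate",rect(i,m,.029,(320,97)))
bl=(mx<60).astype(np.uint8);bl[:, :230]=0;bl[:,420:]=0;bl[180:]=0
n,lab,st,cen=cv2.connectedComponentsWithStats(bl)
for k in range(1,n):
    if st[k,4]>60: print("clip",st[k],cen[k],plane(i,cen[k],.04))
i=np.load("wb.npy",allow_pickle=True).item();b=cv2.imread("pics/wb.png").astype(int)
mx=b.max(2);print("flange px",b[98,283])
m=(b.min(2)>200);print("flange",rect(i,m,.138,(323,98)))
m2=(mx<45)
print("mat",rect(i,m2,.004,(323,98)))
E
```

```text
lid px [148 147 146] [147 143 145] bench [167 162 170]
plate (array([ 0.57929211, -0.1479838 ]), (70.70686340332031, 84.47219848632812), 54.749202728271484, array([ 286,   73,   92,   82, 3323], dtype=int32))
clip [269  56  27  31 353] [280.82436261  71.18696884] [ 0.61565686 -0.09484305  0.04      ]
clip [344 111  28  30 403] [357.86848635 126.10173697] [ 0.56063176 -0.17509172  0.04      ]
flange px [238 237 241]
flange (array([0.54255981, 0.14864928]), (93.67706298828125, 79.5082015991211), 86.0270767211914, array([ 276,   52,   94,   86, 2544], dtype=int32))
mat (array([0.55324768, 0.15473151]), (178.66009521484375, 158.73797607421875), 73.39259338378906, array([ 247,   12,  147,  146, 6477], dtype=int32))
```

Run:
```python
from h import *
i=np.load("wl.npy",allow_pickle=True).item();a=cv2.imread("pics/wl.png").astype(int)
mx=a.max(2);sat=mx-a.min(2)
for t in(155,158):
    m=(mx<t)&(mx>75)&(sat<12);m[180:]=0
    m=cv2.morphologyEx(m.astype(np.uint8),cv2.MORPH_OPEN,np.ones((5,5)))
    print("plate",rect(i,m,.029,(320,97)))
```

```text
plate (array([ 0.58694275, -0.13664798]), (100.09143829345703, 84.88286590576172), 55.032203674316406, array([ 265,   45,  114,  111, 6230], dtype=int32))
plate (array([ 0.58691315, -0.13651381]), (100.18225860595703, 85.29315185546875), 55.19460678100586, array([ 264,   41,  115,  115, 6494], dtype=int32))
```

The flange measures 93.7 × 79.5 and the mat 178.7 × 158.7, both matching their given sizes. The wrist calibration may be off by about 2 mm, so I'll look at each a second time with the wrist turned half a turn to cancel the camera bias.

Run:
```python
from h import *
q=[0,1,0,0]
L=np.array([.587,-.1366]);B=np.array([.5426,.1486])
for P,z,n in((B,.40,"wb2"),(L,.30,"wl2")):
    r.move_ptp([P[0]+.0793,P[1],z],q); r.wait(.2)
    i=r.camera_info("wrist");a=r.read_camera("wrist");cv2.imwrite(f"pics/{n}.png",a);np.save(n+".npy",dict(i),allow_pickle=True)
    a=a.astype(int);mx=a.max(2);s=proj(i,[*P,.03 if n=="wl2" else .138]);print(n,s,a[int(s[1])+8,int(s[0])])
    if n=="wb2": print("flange",rect(i,a.min(2)>200,.138,s))
    else:
        for t in(155,158):
            m=(mx<t)&(mx>75)&(mx-a.min(2)<12);m[180:]=0
            m=cv2.morphologyEx(m.astype(np.uint8),cv2.MORPH_OPEN,np.ones((5,5)));print("plate",rect(i,m,.029,s))
print(r.read_time_s(),r.read_joints())
from scipy.spatial.transform import Rotation as R
for a in(55.2,86,-124.8,-94):
    print(a,r.ik([*(L if a in(55.2,-124.8) else B),.25],(R.from_euler("z",a,degrees=True)*R.from_quat([1,0,0,0])).as_quat()))
a=cv2.imread("pics/wb2.png");b=cv2.imread("pics/wl2.png")
cv2.imwrite("pics/w2.png",cv2.resize(np.vstack([a,b]),None,fx=.74,fy=.74,interpolation=cv2.INTER_AREA))
```

```text
wb2 [322.65280157 100.37107008] [128 131 134]
flange (array([0.52365686, 0.14593428]), (56.606624603271484, 15.317071914672852), 85.97492218017578, array([293,  72,  55,  18, 513], dtype=int32))
wl2 [321.33455577  99.65440851] [117 114 114]
plate (array([ 0.57281061, -0.11665172]), (87.59928131103516, 68.48995971679688), 75.60237121582031, array([ 297,   42,   83,   80, 3646], dtype=int32))
plate (array([ 0.57268622, -0.11661979]), (87.59928131103516, 68.74678802490234), 75.60237121582031, array([ 297,   42,   83,   80, 3649], dtype=int32))
8.0167 [-3.63959342e-01  6.07088175e-01  1.28613913e+00  1.46086625e-04
  1.24738756e+00 -1.93685730e+00]
55.2 [-4.13872891e-01  5.62038798e-01  1.54299309e+00 -4.44089210e-16
  1.03656077e+00  1.93501688e-01]
86 [ 6.87039171e-02  5.13638922e-01  1.64520884e+00 -4.44089210e-16
  9.82744893e-01  1.38517087e-01]
-124.8 None
-94 None
```

View pics/w2.png

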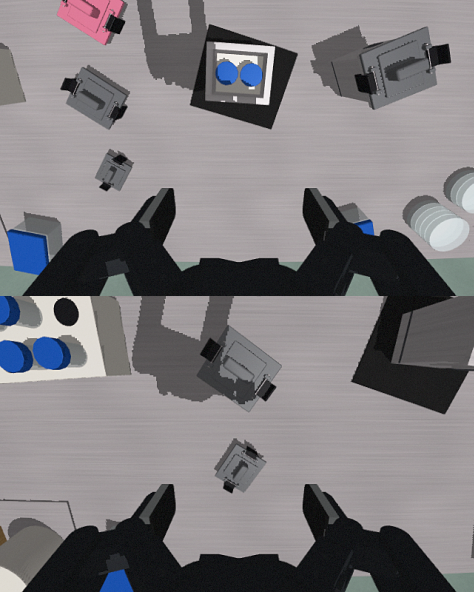

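The turned view shows the flange at about (324,97) and the lid at about (322,98). Both are partly in the gripper's shadow, which broke the masks. I'll re-segment the same pictures: the flange against the black mat, and the lid by its black clips.

Run:
```python
from h import *
i=np.load("wb2.npy",allow_pickle=True).item();a=cv2.imread("pics/wb2.png").astype(int);mx=a.max(2)
for t in(60,75,90):
    m=(mx>t).astype(np.uint8)
    m[:,:262]=0;m[:,385:]=0;m[155:]=0
    print(t,"flange",rect(i,m,.138,(323,100)))
for n in("wl","wl2"):
    i=np.load(n+".npy",allow_pickle=True).item();a=cv2.imread(f"pics/{n}.png").astype(int);mx=a.max(2)
    bl=(mx<48).astype(np.uint8);bl[:,:230]=0;bl[:,420:]=0;bl[165:]=0
    k,lab,st,cen=cv2.connectedComponentsWithStats(bl)
    c=[(st[j],np.round(plane(i,cen[j],.04)[:2],4)) for j in range(1,k) if 150<st[j,4]<900];print(n,c)
a=cv2.imread("pics/wb2.png")[20:170,230:420];b=cv2.imread("pics/wl2.png")[20:170,230:420]
cv2.imwrite("pics/c.png",cv2.resize(np.hstack([a,b]),None,fx=2.1,fy=2.1))
```

```text
60 flange (array([0.51459912, 0.14855289]), (124.39022064208984, 137.48081970214844), 86.77422332763672, array([  262,     0,   123,   142, 13891], dtype=int32))
75 flange (array([0.51460046, 0.1485538 ]), (124.38882446289062, 137.48019409179688), 86.7757339477539, array([  262,     0,   123,   142, 13768], dtype=int32))
90 flange (array([0.51457178, 0.14855734]), (124.38607025146484, 137.4167022705078), 86.7787857055664, array([  262,     0,   123,   142, 12959], dtype=int32))
wl [(array([269,  56,  19,  26, 202], dtype=int32), array([ 0.6182, -0.0919])), (array([345, 111,  27,  30, 368], dtype=int32), array([ 0.5605, -0.1754]))]
wl2 [(array([271,  57,  27,  32, 470], dtype=int32), array([ 0.5605, -0.1748])), (array([354, 114,  19,  28, 190], dtype=int32), array([ 0.617 , -0.0919]))]
```

View pics/c.png

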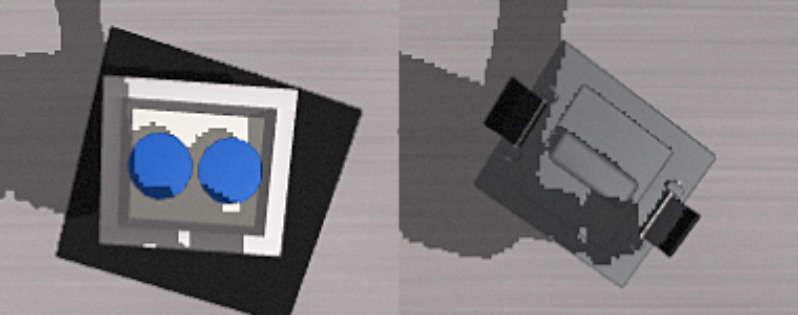

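Run:
```python
from h import *
for n,z,C in(("wb2",.138,[(102,76),(298,90),(281,256),(100,243)]),("wl2",.029,[(166,40),(316,157),(223,288),(75,184)])):
    i=np.load(n+".npy",allow_pickle=True).item()
    P=np.array([plane(i,((x+.5)/2.1-.5+230,(y+.5)/2.1-.5+20),z)[:2] for x,y in C])
    print(n,P.mean(0).round(4),[round(1000*np.hypot(*(P[k]-P[k-1])),1) for k in range(4)],
     [round(np.degrees(np.arctan2(*(P[k]-P[k-1])[::-1])),1) for k in range(4)])
```

```text
wb2 [0.5424 0.1487] [np.float64(79.8), np.float64(95.0), np.float64(80.3), np.float64(94.3)] [np.float64(176.8), np.float64(86.2), np.float64(-3.7), np.float64(-94.1)]
wl2 [ 0.5883 -0.135 ] [np.float64(83.2), np.float64(93.7), np.float64(82.5), np.float64(94.8)] [np.float64(144.7), np.float64(54.6), np.float64(-34.5), np.float64(-125.0)]
```

The two bucket views agree to 0.2 mm: (0.5425, 0.1487), with its y axis at 86.1°. The lid is at about (0.588, -0.1353), with its y axis at 55.1°. Now the grasp.

```bash
cat >> h.py <<'E'
from scipy.spatial.transform import Rotation as R
def Q(a): return (R.from_euler("z",a,degrees=True)*R.from_quat([1,0,0,0])).as_quat()
L=[.588,-.1353];B=[.5425,.1487]
E
python3 - <<'E'
from h import *
r.move_ptp([*L,.20],Q(55.1))
r.wait(.2);f0=r.read_force();print("f0",f0)
print(r.movel([*L,.125],v=.1),r.movel([*L,.109],v=.03,f_stop=4),r.read_tool_pos(),r.read_force()-f0)
r.gripper_close(60);r.wait(.3)
print(r.read_width(),r.read_tool_pos(),r.read_force()-f0,r.read_wrist_torque())
r.movel([*L,.20],v=.1);r.wait(.3)
print(r.read_width(),r.read_tool_pos(),r.read_force()-f0,r.read_wrist_torque(),r.read_time_s())
i=r.camera_info("wrist");cv2.imwrite("pics/g.png",r.read_camera("wrist"))
E
```

```text
f0 [-0.90221925 -0.19739497  0.29117944]
False False [ 0.58798844 -0.13528988  0.10887465] [0.87714582 0.88208952 0.33330562]
0.014649793003901068 [ 0.58821385 -0.13540304  0.10928746] [ 0.72135837 -0.07794946  3.2247707 ] [-0.02332627  0.06907886 -0.00119159]
0.014813075140142158 [ 0.58784096 -0.13524705  0.19947773] [ 0.04070879  0.71077982 -2.41034633] [ 0.0306989  -0.00360086 -0.00859119] 13.95
```

View pics/g.png

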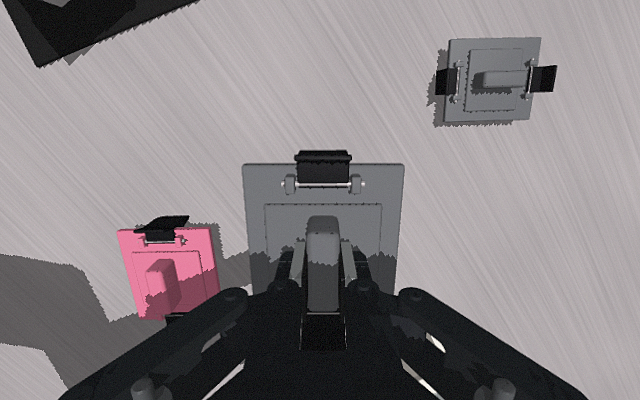

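The lid hangs level and square in the jaws, its far plate edge at row 164 from column 243 to 404. From that edge I'll compute the lid's offset in the hand, then carry it over to above the bucket.

Run:
```python
from h import *
i=r.camera_info("wrist");p=r.read_tool_pos();Rt=R.from_quat(r.read_eef_rot()).as_matrix()
for uv in((243,164),(404.5,164),(324,164)):
    print(uv,(Rt.T@(plane(i,uv,p[2]-.080)-p))*1000)
r.movel([*L,.30],v=.2)
r.move_ptp([*B,.32],Q(86.1))
r.movel([*B,.255],v=.1);r.wait(.3)
i=r.camera_info("wrist");cv2.imwrite("pics/p.png",r.read_camera("wrist"))
np.save("p.npy",dict(i),allow_pickle=True)
print(r.read_tool_pos(),r.read_force(),r.read_width(),r.read_time_s())
```

```text
(243, 164) [ 48.42713861 -40.46961635  80.02260464]
(404.5, 164) [48.41762663 41.34981741 79.96405962]
(324, 164) [48.38113169  0.57563034 79.99324058]
[0.54261843 0.14878509 0.25545348] [-0.13978368  1.08796058 -1.72869165] 0.014502758577345053 16.9083
```

View pics/p.png

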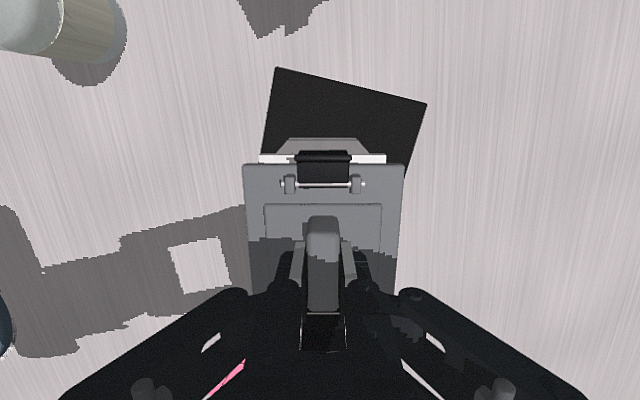

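Run:
```python
from h import *
i=np.load("p.npy",allow_pickle=True).item();p=r.read_tool_pos();Rt=R.from_quat(r.read_eef_rot()).as_matrix()
for uv in((258.5,154.5),(386.5,154.5)):
    print("flange corner in tool mm",(Rt.T@(plane(i,uv,.138)-p))*1000)
f0=r.read_force();B=[.5425,.1484]
for z,fs in((.242,4),(.238,10),(.2325,12),(.2285,12)):
    s=r.movel([*B,z],v=.015,f_stop=fs);r.wait(.15)
    print(z,s,np.round(r.read_tool_pos(),4),np.round(r.read_force()-f0,2),np.round(r.read_wrist_torque(),2))
    if s: break
print(r.read_time_s())
```

```text
flange corner in tool mm [ 46.85986346 -40.28629215 117.42202682]
flange corner in tool mm [ 46.81446079  39.95651948 117.49416954]
0.242 False [0.5426 0.1484 0.2421] [-0.31 -2.11 -0.18] [ 0.02  0.02 -0.  ]
0.238 False [0.5429 0.1484 0.2382] [ 1.79 -1.67  2.77] [ 0.02 -0.21 -0.01]
0.2325 False [0.5426 0.1485 0.2324] [ 0.32 -0.87  3.01] [ 0.04 -0.21  0.06]
0.2285 False [0.5423 0.1483 0.2282] [ 0.75 -1.53  1.52] [-0.05 -0.11  0.02]
19.875
```

The flange corners lie at (46.9, ±40.1) mm in the tool frame, against an expected (47, ±40), so the lid is centred. Forces match the expected curve. Now the final press in small steps.

Run:
```python
from h import *
B=[.5425,.1484]
z=.2285;f0=r.read_force()
while z>.2240:
    z-=.0004
    s=r.movel([*B,z],v=.006,f_stop=8);r.wait(.1)
    f=r.read_force();p=r.read_tool_pos();d=f[2]
    print(round(z,4),s,np.round(p,4),np.round(f,1),np.round(r.read_wrist_torque(),2),round(r.read_width(),4))
    if d>21: break
print(r.read_time_s())
cv2.imwrite("pics/s1.png",r.read_camera("scene"))
```

```text
0.2281 False [0.5423 0.1483 0.2281] [ 0.2 -1.   3.5] [-0.14  0.1  -0.  ] 0.0144
0.2277 False [0.5423 0.1483 0.228 ] [-0.9 -0.5  4.6] [-0.11  0.28  0.02] 0.0145
0.2273 False [0.5423 0.1483 0.2277] [-1.2 -1.   6.2] [-0.17  0.34  0.02] 0.0147
0.2269 False [0.5423 0.1483 0.2275] [-1.5 -1.3  8. ] [-0.19  0.41 -0.03] 0.0149
0.2265 False [0.5423 0.1483 0.2273] [-2.3 -1.   9.4] [-0.19  0.49  0.01] 0.0149
0.2261 False [0.5423 0.1484 0.2271] [-2.1 -0.8  9.2] [-0.24  0.54  0.01] 0.0147
0.2257 False [0.5423 0.1484 0.2269] [-3.  -1.9 10.1] [-0.19  0.65  0.06] 0.0141
0.2253 False [0.5423 0.1484 0.2267] [-2.8 -0.8 11.7] [-0.2   0.63  0.01] 0.0147
0.2249 False [0.5423 0.1483 0.2265] [-4.2 -0.7 13.4] [-0.22  0.71 -0.07] 0.0146
0.2245 False [0.5423 0.1484 0.2263] [-3.8 -1.4 14.8] [-0.24  0.78 -0.01] 0.015
0.2241 False [0.5423 0.1483 0.2259] [-4.1 -1.7 14.2] [-0.2   0.71 -0.01] 0.0144
0.2237 False [0.5423 0.1484 0.2257] [-3.4 -1.1 16.3] [-0.23  0.83 -0.06] 0.0146
24.075
```

Run:
```python
from h import *
B=[.5425,.1484]
z=.2237;pz=r.read_tool_pos()[2]
while z>.2190:
    z-=.0003
    s=r.movel([*B,z],v=.006,f_stop=6);r.wait(.1)
    f=r.read_force();p=r.read_tool_pos()
    print(round(z,4),s,np.round(p,4),np.round(f,1),np.round(r.read_wrist_torque(),2))
    if f[2]>24 : break
    if p[2]<.2246: break
print(r.read_time_s())
im=r.read_camera("scene")[140:280,330:520]
cv2.imwrite("pics/s2.png",cv2.resize(im,None,fx=4,fy=4,interpolation=cv2.INTER_CUBIC))
```

```text
0.2234 False [0.5423 0.1484 0.2255] [-4.6 -1.5 16.8] [-0.26  0.88 -0.06]
0.2231 False [0.5423 0.1483 0.2254] [-4.3 -1.1 17.4] [-0.24  0.87 -0.01]
0.2228 False [0.5423 0.1484 0.2253] [-5.4 -1.6 17.5] [-0.26  0.88 -0.02]
0.2225 False [0.5423 0.1484 0.2253] [-5.1 -1.8 20. ] [-0.25  1.03 -0.06]
0.2222 False [0.5423 0.1484 0.2252] [-6.2 -1.  22. ] [-0.26  1.12 -0.  ]
0.2219 False [0.5423 0.1484 0.2252] [-5.9 -2.  23.5] [-0.21  1.21 -0.01]
0.2216 False [0.5423 0.1484 0.2252] [-6.9 -1.9 25.2] [-0.28  1.26 -0.02]
26.575
```

View pics/s2.png

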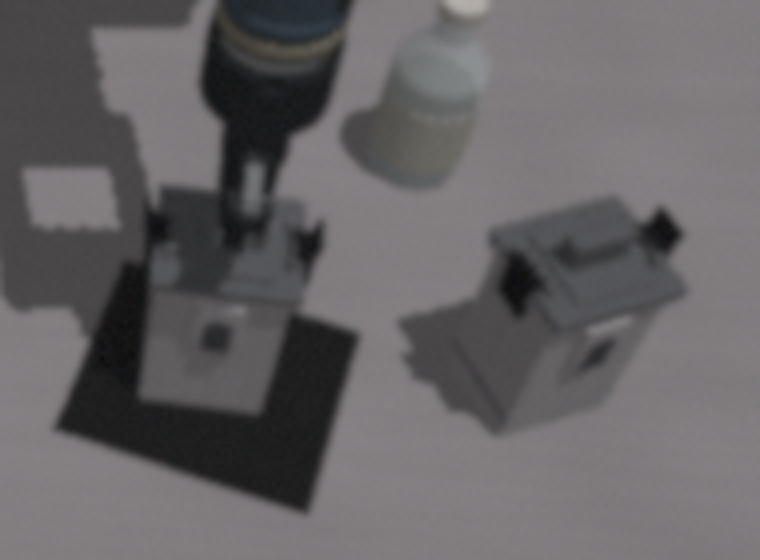

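The lid sits flat and stopped dead at TCP z = 0.2252, which is the rim height, at 25 N. That is past the snap point. Now I'll ease off and pull gently, by less than the bucket's weight, to check that the hooks hold.

Run:
```python
from h import *
B=[.5425,.1484]
z=.2216
while z<.2300:
    z+=.0007
    r.movel([*B,z],v=.01);r.wait(.05)
    f=r.read_force();p=r.read_tool_pos()
    print(round(z,4),np.round(p[2],4),np.round(f,1),np.round(r.read_wrist_torque(),2))
    if f[2]<-5.5: break
r.movel([*B,z-.0015],v=.01);r.wait(.1);print(r.read_tool_pos(),r.read_force(),r.read_time_s())
```

```text
0.2223 0.2253 [-4.9 -2.1 20.9] [-0.31  1.1  -0.04]
0.223 0.2254 [-3.9 -1.3 17. ] [-0.24  0.96 -0.02]
0.2237 0.2257 [-4.6 -1.3 15.8] [-0.19  0.77  0.01]
0.2244 0.2261 [-3.6 -1.5 12.9] [-0.2   0.69 -0.03]
0.2251 0.2264 [-3.3 -0.9 11.1] [-0.23  0.58  0.02]
0.2258 0.2268 [-3.  -1.3  9.1] [-0.15  0.49 -0.02]
0.2265 0.2268 [-2.5 -2.5  6.8] [-0.13  0.37  0.02]
0.2272 0.2269 [-0.8 -1.2  2.5] [-0.18  0.13  0.03]
0.2279 0.227 [ 0.7 -0.9 -6.7] [-0.17 -0.13  0.03]
[0.54232135 0.14833935 0.22686641] [-1.56404226 -1.89053179  1.45226731] 29.725
```

The pull stops firm at h ≈ 1.9 mm with 6.7 N and no tilt moment, so both hooks hold. Releasing now.

Run:
```python
from h import *
B=[.5425,.1484]
r.open();r.wait(.1);print(r.read_width(),r.read_force())
r.movel([*B,.30],v=.1);r.movel([*B,.40],v=.2)
r.move_ptp([.4632,.1487,.44],Q(0));r.wait(.2)
i=r.camera_info("wrist");w=r.read_camera("wrist");np.save("e.npy",dict(i),allow_pickle=True);cv2.imwrite("pics/ew.png",w)
s=r.read_camera("scene");print(r.read_time_s(),proj(i,[.5425,.1487,.145]),proj(r.camera_info("scene"),[.5425,.1487,.145]))
cv2.imwrite("pics/e.png",np.hstack([cv2.resize(w[20:170,240:410],None,fx=2.3,fy=2.3),cv2.resize(s[165:265,340:440],(345,345),interpolation=cv2.INTER_CUBIC)]))
```

```text
0.08543249868072199 [-0.29022727  0.06332117  0.39696287]
33.7 [322.70255099  99.88677449] [386.25529077 200.2647361 ]
```

View pics/e.png

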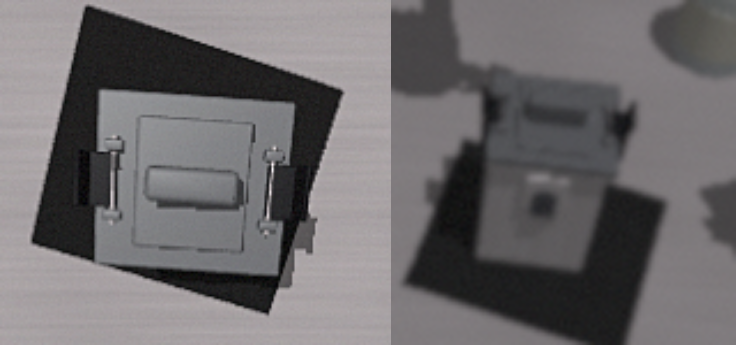

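The lid is square. Its plate corners, in the left panel, are at (99,89), (295,102), (279,276) and (95,262). The left and right edges match in length, so it isn't tilted. The centre maps to (323.5, 99.1) against (322.7, 99.9) predicted, an error of about 1 mm. Handing in.

```bash
python3 -c "
from workcell import r
r.finish_job();print(r.read_time_s())"
```

```text
the job is handed in; nothing more can be done
the job is handed in; nothing more can be done
```

The lid is on the bucket with both clips holding, as far as my checks can show. I handed the job in at about 34 s of the 56 s allowed; no verdict was reported.

- **Placing:** I picked up the large grey lid by its bar and turned it to match the bucket. Before pressing, the flange's corners were within about 0.3 mm of where they should be under the gripper.
- **Pressing:** I pressed in small steps. The force rose to about 17 N, then the lid stopped dead at rim height at about 25 N. That is past the snap point and below the 30 N limit.
- **Hook check:** Before letting go I pulled up with about 6.7 N. The lid held firm with its underside about 2 mm above the rim (1.5 mm is the nominal clipped height), with no tilting moment between the clips.
- **Last look:** After release the lid was level, square and within about 1 mm of the mouth's centre. The bucket was upright on its mat, and I saw no sign of the bystanders being touched.

Some checks disagreed or fell short:
- **Lid position:** two estimates of where the lid lay differed by about 2 mm. I used the one that two methods supported, and the check in the hand then showed it within about 0.5 mm.
- **Shadowed images:** the automatic masks failed on the second wrist images because of the gripper's shadow, so I read those corners by eye.
- **Snap force:** I did not see a separate force drop at the snap. My evidence for it is the dead stop, the pull test and the final image.

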